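# Square up a ragged row of plug cartons with a ruler

## Robot

A 6-joint arm with a two-finger parallel gripper is mounted at the origin on the work surface. World frame = base frame: x ahead of the robot, y to its left, z up, the work surface at z = 0. Lengths are in m, angles in rad, forces in N, time in s.
With the tool pointing down it reaches from about 0.25 to 0.85 m from the base axis. Payload 12.5 kg.
Tool frame: the origin (TCP) lies between the finger pads; the fingertips stand 11 mm ahead of it and the grasp point (between the pads) lies 8 mm behind it; z points along the fingers, x is the direction in which the jaws open and shut, and the axes are right-handed (so a half turn about z gives the same grasp; the last joint's range is limited). The gripper opens to 93 mm and grips with 3 to 60 N. Pads are 15 mm wide; open, the fingers measure 128 mm over their backs; the gripper's body (75 mm by 188 mm) begins 65 mm behind the grasp point.
Start: joints at [-1.198, 0.351, 1.652, -0, 1.139, -0.085], TCP at [0.243, -0.493, 0.23] pointing down, gripper open.
Joint ranges: [-2.75, 2.75], [-0.79, 2.1], [0.01, 2.65], [-1.57, 4.71], [0.07, 3.14], [-2.87, 2.87]. Speed limits (rad/s): [2.22, 2.22, 2.79, 3.14, 3.14, 3.14].

## Interface

Orientations are given as a 3x3 rotation matrix whose columns are the frame's x, y, z axes.
In Python, from station import r, get_image gives the robot as it stands. The module is installed in compiled form; this text tells all that it offers.
- The arm moves only by the tool play_rows, never from a script. Its argument "targets" is a list of rows, each an object of numbers: "x", "y", "z": the shift along the tool's x, y, z in m; "turn": the turn about the tool's z in degrees. In form: [{"x": .., "y": .., "z": .., "turn": ..}, ...]. A call has 1 to 10 rows; each row shifts and turns the commanded pose from where the row before left it, along the tool's axes as they then stand; what a row does not reach is not made up. A row lasts 1/12 s, in which the tool goes at most 41.7 mm and 7.16 degrees, less where a joint would pass 70% of its speed; a pose out of reach is approached as far as the arm can. A call is refused whole if a number of a shift passes 0.0417 or a number of a turn 7.16, either way. A call with a gripper value outside its range is refused whole. "jaw" is the closure in counts, from 0 (fully open) to 255 (shut), set as the call begins (left out, the last holds). The fingers move at their own pace and stop on an object; "newtons" is the grip in N (left out, the last holds). Time passes only in rows, so rows that do not move let the fingers close. It gives the time, the measured TCP pose, the force and the opening at its end, in the units of the state.
- r.read_state(): the state, without advancing time (a new reading comes with each control period).
- get_image(name): name is "side" or "top"; returns a dict with "pixels" (420x560x3 uint8, red, green, blue), "camera_matrix" (3x3 intrinsics, pixels), "T" (4x4, takes a point from camera to world coordinates). Camera axes: x right, y down, z forward; pixel columns grow to the right and rows downward; lengths in m; the calibration is good to about 2 mm. A picture is of the moment at which its call begins. There is no depth.
- r.close_job(): hands the job in, once; it reports no verdict.
The state is a dict: "time_s": time; "joint_positions": joint angles; "joint_vel": joint speeds; "joint_efforts": joint torques, N m; "position": TCP position; "eef_rot": TCP orientation; "ft_force": force on the tool from outside, world axes, zero at the start; "wrist_torque": the same for the moment, N m; "finger_gap": finger opening in m.
Only numpy, scipy, OpenCV 4.12 (cv2) and the standard library are available. Lean on these libraries where they do the work, as an engineer would, in place of code of your own. Each camera call takes 0.05 s, during which the arm holds its last target.

## Task

Pick up the standing ruler and use it to push the five ragged plug cartons in the front compartment of the green drawer tray back until they form one straight row, lying flat with their far ends flush against the cross divider. Move the cartons only with the ruler, never with the gripper, then stand the ruler upright on the bench again, outside the tray. Leave everything else where it is.

Things in the scene. Friction and masses are not known exactly. Their poses are not given: they have to be found in the camera images.
- tray: green sheet-steel drawer tray, fixed, 354 x 276 mm outside, walls 55 high, 3 thick, floor 8 mm above the bench. Origin on the bench surface; x points away from the robot, z up. Its front compartment, with the carton row, is x = -140 to +115, y = -135 to +135 mm inside. Stands left or right of the bench's middle (ruler on the other side), turned up to 7 degrees
- divider (a point): middle of the front face of the tray's cross divider, at floor level (tray x = 115 mm, y = 0, 8 mm above the bench). The divider runs along the tray's y, rises to 50 mm above the bench, and parts the front compartment from a narrow rear one (to x = 208 mm)
- ruler: loose aluminium angle ruler standing on its foot on the bench, 220 mm long (y), about 350 g. Upright blade x = -5 to +5 mm, its straight front face at x = +5; foot 8 mm thick from x = -41 mm. Origin at the underside below the blade's middle, z up. It starts with its front face away from the robot, its x within 20 degrees of world x
- ruler_grip (a point): centre of the ruler's black rubber grip strip, 59 mm above its underside, over its origin. The strip is 12 mm thick (ruler x), 110 mm long (y) and forms the top of the blade, from 46 to 72 mm above the underside
- carton0: one of five identical loose plug cartons, 84 long x 28 wide x 28 mm high, 50 to 100 g, lying in the front compartment; origin under its centre, x along its length, z up. 0 to 4 lie in order from the tray's -y to its +y side, centres about 42 mm apart, turned up to 7 degrees from the tray's x, far (+x) ends 8 to 65 mm short of the divider
- carton1: one of five identical loose plug cartons, 84 long x 28 wide x 28 mm high, 50 to 100 g, lying in the front compartment; origin under its centre, x along its length, z up. 0 to 4 lie in order from the tray's -y to its +y side, centres about 42 mm apart, turned up to 7 degrees from the tray's x, far (+x) ends 8 to 65 mm short of the divider
- carton2: one of five identical loose plug cartons, 84 long x 28 wide x 28 mm high, 50 to 100 g, lying in the front compartment; origin under its centre, x along its length, z up. 0 to 4 lie in order from the tray's -y to its +y side, centres about 42 mm apart, turned up to 7 degrees from the tray's x, far (+x) ends 8 to 65 mm short of the divider
- carton3: one of five identical loose plug cartons, 84 long x 28 wide x 28 mm high, 50 to 100 g, lying in the front compartment; origin under its centre, x along its length, z up. 0 to 4 lie in order from the tray's -y to its +y side, centres about 42 mm apart, turned up to 7 degrees from the tray's x, far (+x) ends 8 to 65 mm short of the divider
- carton4: one of five identical loose plug cartons, 84 long x 28 wide x 28 mm high, 50 to 100 g, lying in the front compartment; origin under its centre, x along its length, z up. 0 to 4 lie in order from the tray's -y to its +y side, centres about 42 mm apart, turned up to 7 degrees from the tray's x, far (+x) ends 8 to 65 mm short of the divider
- paste_jar: jar of assembly paste, 48 mm across, 60 high, on the bench ahead of the ruler (+x of it); origin under its centre; to be left alone
- plug_socket: upright steel socket, 28 mm across, 62 high, on the bench on the near side (-x) of the ruler; origin under its centre; to be left alone
- oil_filter: white canister oil filter, 76 mm across, 90 high, on the bench to the left; origin under its centre; to be left alone
- spanner: steel spanner 170 mm long, lying flat on the bench to the right; origin at the middle of its underside; to be left alone
- feeler_gauge: folded steel feeler gauge, 90 x 22 x 12 mm, on the bench to the right; origin under its centre; to be left alone
- plug_a: loose spark plug 80 mm long, 21 mm thick, in the tray's narrow rear compartment; origin under its middle; to be left alone
- plug_b: loose spark plug 80 mm long, 21 mm thick, in the tray's narrow rear compartment; origin under its middle; to be left alone
Mind the look-alikes: they are no part of the job. What is shaped like the carton0 but brown or turquoise is not meant.

How it is judged:
On the way, in this order (a step that is already met when the one before it is completed fails the run):
1. the ruler is picked up off the bench (height (world z) of ruler above 0.02 m and contact force between the fingers and ruler above 1 N), for 0.1 s.
2. with the ruler in the front compartment, all five cartons are flush against the divider (x of carton0 in the frame of tray between 0.067 and 0.08 m and angle between the x axis of each of carton0, carton1, carton2, carton3, carton4 and the x axis of tray, either way round below 0.09 rad and angle between each of carton0, carton1, carton2, carton3, carton4's own z axis and vertical below 0.1 rad and x of carton1 in the frame of tray between 0.067 and 0.08 m and x of carton2 in the frame of tray between 0.067 and 0.08 m and x of carton3 in the frame of tray between 0.067 and 0.08 m and x of carton4 in the frame of tray between 0.067 and 0.08 m and height (world z) of ruler below 0.045 m and x of ruler in the frame of tray between -0.14 and 0.115 m and y of ruler in the frame of tray between -0.135 and 0.135 m), for 0.1 s.
At the end, for the whole second after the job is handed in: All five cartons lie flat in the front compartment with their far ends against the cross divider (each centre within 6 mm of its flush position, each within 5 degrees of the tray's length), and the ruler stands upright on its foot on the bench itself, not in or on the tray; all at rest (x of carton0 in the frame of tray between 0.067 and 0.08 m and angle between the x axis of each of carton0, carton1, carton2, carton3, carton4 and the x axis of tray, either way round below 0.09 rad and angle between each of carton0, carton1, carton2, carton3, carton4, ruler's own z axis and vertical below 0.1 rad and x of carton1 in the frame of tray between 0.067 and 0.08 m and x of carton2 in the frame of tray between 0.067 and 0.08 m and x of carton3 in the frame of tray between 0.067 and 0.08 m and x of carton4 in the frame of tray between 0.067 and 0.08 m and height (world z) of ruler between -0.004 and 0.004 m and linear speed of each of carton0, carton1, carton2, carton3, carton4, ruler below 0.02 m/s); the robot touches nothing.
It fails at once if the gripper or arm touches a carton of the row (contact force between any of the fingers, the arm and carton0 above 0.5 N or contact force between any of the fingers, the arm and carton1 above 0.5 N or contact force between any of the fingers, the arm and carton2 above 0.5 N or contact force between any of the fingers, the arm and carton3 above 0.5 N or contact force between any of the fingers, the arm and carton4 above 0.5 N).
It fails at once if another loose thing is moved more than 15 mm (distance of any of paste_jar, plug_socket, oil_filter, spanner, feeler_gauge, plug_a, plug_b from where it was at the start of the episode above 0.015 m).
It also fails if it takes over 54 s, if anything falls off the work surface, if the arm or the gripper's body presses on something with over 40 N, if the wrist force passes 120 N, or if a joint passes its speed limit or range.

## Working session

There is one attempt and no reset: what is moved stays moved. The work goes in short steps, Python scripts to look and compute and a tool call to move; the robot and the scene stay as the last step left them, time stands still between calls to the robot, and variables do not carry over. Pictures are saved under pics/ and viewed, and the job is handed in when it is done.

Besides the shell and the picture viewer there is one more tool, called after "Emit:" as a command line: name --argument value ..., lists and objects as JSON in quotes. play_rows: Moves the arm, as the interface text tells. Its arguments: {"type":"object","properties":{"targets":{"type":"array","items":{"type":"object","properties":{"x":{"type":"number"},"y":{"type":"number"},"z":{"type":"number"},"turn":{"type":"number"}}}},"jaw":{"type":"number"},"newtons":{"type":"number"}},"required":["targets"]}

```bash
mkdir -p pics; python3 - <<'E'
from station import r,get_image
import cv2
s=r.read_state();print({k:s[k] for k in('time_s','position','eef_rot','ft_force','finger_gap')})
for n in('side','top'):
    g=get_image(n);cv2.imwrite(f'pics/{n}0.png',g['pixels'][:,:,::-1]);print(n,g['camera_matrix'],g['T'])
E
```

```text
{'time_s': 0.0, 'position': array([ 0.24298822, -0.49306144,  0.22914476]), 'eef_rot': array([[ 4.41957774e-01, -8.97035768e-01, -3.97311034e-04],
       [-8.97035213e-01, -4.41957944e-01,  1.00141427e-03],
       [-1.07389918e-03, -8.61808327e-05, -9.99999420e-01]]), 'ft_force': array([ 0.44935311,  0.10759213, -0.47516345]), 'finger_gap': 0.09298953493048816}
side [[449.7311313    0.         274.92570037]
 [  0.         449.7311313  207.17293685]
 [  0.           0.           1.        ]] [[ 0.8631803  -0.37328124  0.33997191  0.10708141]
 [-0.50489413 -0.63642908  0.58312944 -0.7347582 ]
 [-0.00130327 -0.67499566 -0.73782055  0.99418629]
 [ 0.          0.          0.          1.        ]]
top [[404.18066496   0.         282.08291182]
 [  0.         404.18066496 212.32043205]
 [  0.           0.           1.        ]] [[ 6.54188527e-03 -9.83758579e-01  1.79377429e-01  3.10099594e-01]
 [-9.99518288e-01 -9.90620866e-04  3.10195225e-02 -2.52953865e-02]
 [-3.03380264e-02 -1.79493947e-01 -9.83291171e-01  1.16950368e+00]
 [ 0.00000000e+00  0.00000000e+00  0.00000000e+00  1.00000000e+00]]
```

View pics/side0.png

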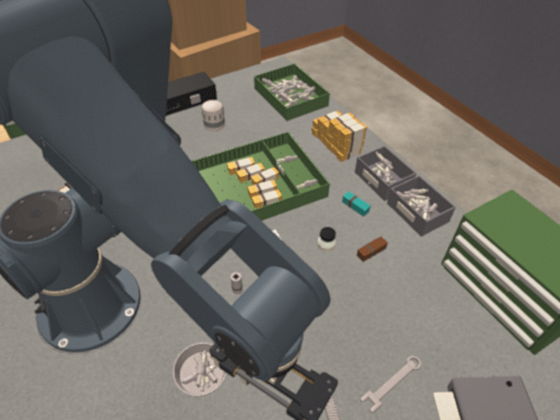

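View pics/top0.png

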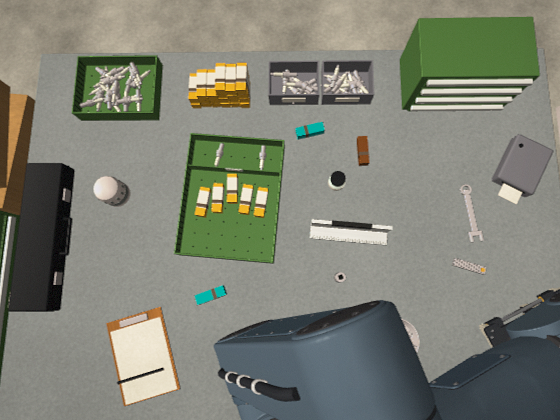

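The tray is at about (230,200) in the top picture, with the five white/orange cartons at (202–262, 185–215). The ruler is at (350,230), the jar at (337,180) and the socket at (340,277). I'll enlarge those parts.

```bash
python3 - <<'E'
import cv2
i=cv2.imread('pics/top0.png')
cv2.imwrite('pics/a.png',cv2.resize(i[125:275,165:295],None,fx=4,fy=4,interpolation=cv2.INTER_CUBIC)[:600])
cv2.imwrite('pics/b.png',cv2.resize(i[160:290,295:405],None,fx=4.6,fy=4.6,interpolation=cv2.INTER_CUBIC)[:600])
E
```

```text
(no output)
```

View pics/a.png

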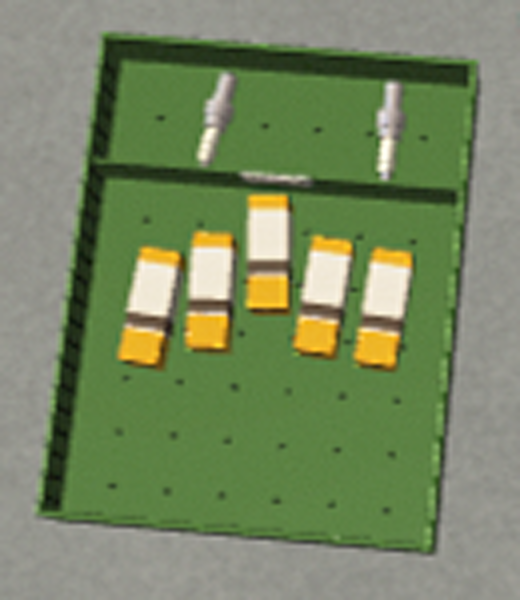

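View pics/b.png

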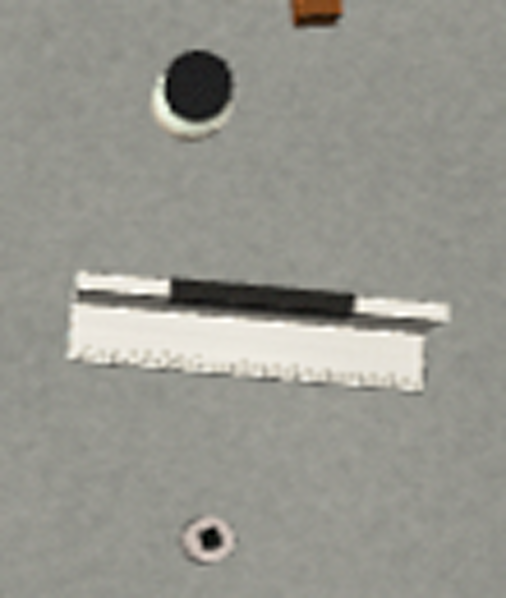

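```bash
cat > h.py <<'E'
import numpy as np
from scipy.optimize import least_squares
def toworld(g,uv,z):
    K=g['camera_matrix'];T=g['T'];uv=np.atleast_2d(uv).astype(float)
    d=np.c_[uv,np.ones(len(uv))]@np.linalg.inv(K).T@T[:3,:3].T
    o=T[:3,3];t=(z-o[2])/d[:,2];return o+d*t[:,None]
def fit(P,L,x0):
    # P world xy, L local xy
    P=np.array(P)[:,:2];L=np.array(L)
    def f(p):
        c,s=np.cos(p[2]),np.sin(p[2]);return (L@np.array([[c,s],[-s,c]])+p[:2]-P).ravel()
    q=least_squares(f,x0);return q.x,q.fun.reshape(-1,2)
def crop(uv,k,off): return (np.array(uv)+.5)/k-.5+np.array(off)
E
python3 - <<'E'
from h import *
from station import get_image
np.set_printoptions(precision=4,suppress=True)
g=get_image('top')
A=lambda uv:crop(uv,4,(165,125));B=lambda uv:crop(uv,4.6,(295,160))
P=toworld(g,A([(103,34),(477,62),(434,551),(38,516)]),.055)
L=[(.211,.138),(.211,-.138),(-.143,-.138),(-.143,.138)]
t,e=fit(P,L,[.5,.1,0]);print('tray',t,np.degrees(t[2]));print(e)
# divider top front edge
P=toworld(g,A([(92,176),(455,202)]),.05); c,s=np.cos(t[2]),np.sin(t[2]);R=np.array([[c,-s],[s,c]])
print('div local',(P[:,:2]-t[:2])@R)
# cartons near-end and far-end top mid
for n,c4 in enumerate([[(372,250),(413,252),(396,369),(354,364)],[(313,237),(353,240),(336,357),(293,352)],[(247,196),(288,197),(290,310),(246,309)],[(192,234),(233,233),(229,350),(185,349)],[(141,248),(181,250),(162,368),(118,362)]]):
    P=toworld(g,A(c4),.036);P=(P[:,:2]-t[:2])@R
    q,e=fit(P,[(.042,.014),(.042,-.014),(-.042,-.014),(-.042,.014)],[0,0,0]);print(n,q,abs(e).max(), P[:,0])
P1=toworld(g,B([(170,278),(356,294),(354,316),(170,300)]),.072)
q,e=fit(P1,[(.006,.055),(.006,-.055),(-.006,-.055),(-.006,.055)],[.4,-.1,0]);print('ruler strip',q);print(e)
P2=toworld(g,B([(66,360),(424,392)]),.008)
q,e=fit(P2,[(-.041,.11),(-.041,-.11)],[.4,-.1,0]);print('ruler foot',q);print(e)
print('jar',toworld(g,B([(198,86)]),.06),'socket',toworld(g,B([(210,539)]),.062))
E
```

```text
tray [ 0.5275  0.1599 -0.0808] -4.62974275032176
[[-0.0001  0.0002]
 [ 0.0005 -0.0007]
 [ 0.      0.0004]
 [-0.0005  0.0001]]
div local [[ 0.1047  0.1334]
 [ 0.1061 -0.1304]]
0 [ 0.0273 -0.0856 -0.0461] 0.0017778451647424837 [ 0.0695  0.0704 -0.0159 -0.0148]
1 [ 0.0327 -0.0416 -0.0484] 0.0017869251945221223 [ 0.0757  0.0758 -0.0108 -0.0097]
2 [0.0615 0.0023 0.1078] 0.002232431242183787 [0.1025 0.1041 0.0206 0.0188]
3 [0.0298 0.0411 0.071 ] 0.0018868642967613675 [ 0.0709  0.074  -0.012  -0.0139]
4 [ 0.0149  0.0825 -0.0503] 0.0023421732338863993 [ 0.0575  0.0584 -0.029  -0.0273]
ruler strip [ 0.4776 -0.181  -0.0857]
[[-0.0006 -0.0002]
 [-0.0006  0.0001]
 [ 0.0006 -0.0005]
 [ 0.0007  0.0006]]
ruler foot [ 0.4784 -0.1812 -0.0868]
[[-0.0001 -0.0014]
 [ 0.0001  0.0014]]
jar [[ 0.6103 -0.1466  0.06  ]] socket [[ 0.3356 -0.1484  0.062 ]]
```

The fits agree. The tray is at (0.5275, 0.160), yaw −4.6°. The ruler is at (0.478, −0.181), yaw −4.9°, consistent from both strip and foot. First I turn the tool at its current height.

Emit:
play_rows --targets '[{"turn":-6.5},{"turn":-6.5},{"turn":-6.5},{"turn":-6.5},{"turn":-6.5},{"turn":-6.5},{"turn":-6.5},{"turn":-6.5},{"turn":-6.5},{}]' --jaw 0

```text
$.targets[0]: bad value
```

```bash
cat > go.py <<'E'
import sys,numpy as np
from station import r
def go(x,y,z,yaw):
    s=r.read_state();R=s['eef_rot'];p=s['position']
    d=R.T@(np.array([x,y,z])-p)
    a=np.degrees(np.arctan2(R[1,0],R[0,0]))
    print('t',round(s['time_s'],2),'pos',p.round(4),'yaw',a.round(2),'tilt',R[:2,2].round(4),'F',s['ft_force'].round(1),'gap',round(s['finger_gap'],4),'\n tool shift mm',(d*1000).round(1),'turn',round(-(yaw-a),2))
if __name__=='__main__': go(*map(float,sys.argv[1:]))
E
python3 go.py .478 -.181 .23 -4.9
```

```text
t 0.15 pos [ 0.243  -0.4931  0.2292] yaw -63.77 tilt [-0.0003  0.0008] F [ 0.3 -0.7  0.3] gap 0.0934 
 tool shift mm [-176.1 -348.7   -0.6] turn -58.87
```

All four numbers are needed in each row.

Emit:
play_rows --targets '[{"x":0,"y":0,"z":0,"turn":-6.5},{"x":0,"y":0,"z":0,"turn":-6.5},{"x":0,"y":0,"z":0,"turn":-6.5},{"x":0,"y":0,"z":0,"turn":-6.5},{"x":0,"y":0,"z":0,"turn":-6.5},{"x":0,"y":0,"z":0,"turn":-6.5},{"x":0,"y":0,"z":0,"turn":-6.5},{"x":0,"y":0,"z":0,"turn":-6.5},{"x":0,"y":0,"z":0,"turn":-6.5},{"x":0,"y":0,"z":0,"turn":0}]' --jaw 0

```text
time_s: 0.98
position: [0.243, -0.4932, 0.2294]
eef_rot: [[0.996, -0.087, -0.0], [-0.087, -0.996, 0.0], [-0.0, -0.0, -1.0]]
ft_force: [0.6, -0.7, 0.1]
finger_gap: 0.0929
```

```bash
python3 go.py .478 -.181 .23 -4.9
```

```text
t 0.98 pos [ 0.243  -0.4932  0.2294] yaw -4.97 tilt [-0.0002  0.0005] F [ 0.6 -0.7  0.1] gap 0.0929 
 tool shift mm [ 207.  -331.4   -0.5] turn -0.07
```

Emit:
play_rows --targets '[{"x":0.023,"y":-0.037,"z":0,"turn":0},{"x":0.023,"y":-0.037,"z":0,"turn":0},{"x":0.023,"y":-0.037,"z":0,"turn":0},{"x":0.023,"y":-0.037,"z":0,"turn":0},{"x":0.023,"y":-0.037,"z":0,"turn":0},{"x":0.023,"y":-0.037,"z":0,"turn":0},{"x":0.023,"y":-0.037,"z":0,"turn":0},{"x":0.023,"y":-0.037,"z":0,"turn":0},{"x":0.023,"y":-0.035,"z":0,"turn":0},{"x":0,"y":0,"z":0,"turn":0}]'

```text
time_s: 1.82
position: [0.4733, -0.1902, 0.2296]
eef_rot: [[0.996, -0.091, 0.001], [-0.091, -0.996, 0.001], [0.001, -0.001, -1.0]]
ft_force: [-0.4, 0.1, -0.1]
finger_gap: 0.0932
```

```bash
python3 go.py .478 -.181 .051 -4.9;  python3 - <<'E'
from station import r,get_image
import cv2
g=get_image('side');cv2.imwrite('pics/s1.png',g['pixels'][:,:,::-1])
E
```

```text
t 1.82 pos [ 0.4733 -0.1902  0.2296] yaw -5.25 tilt [0.0009 0.001 ] F [-0.4  0.1 -0.1] gap 0.0932 
 tool shift mm [  3.7  -9.4 178.6] turn -0.35
```

View pics/s1.png

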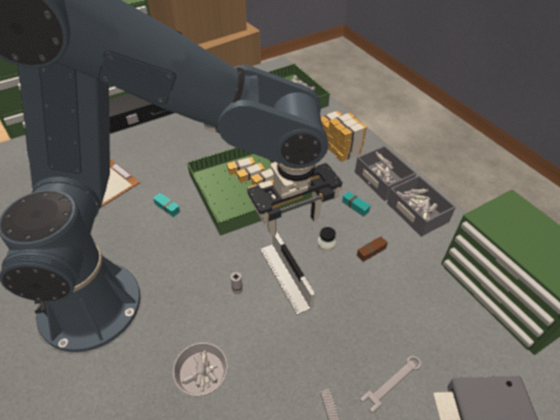

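The gripper is above the ruler at about (287,262), with its jaws straddling the blade. The reading may lag slightly, so I'll make one no-move row first and then read again.

Emit:
play_rows --targets '[{"x":0,"y":0,"z":0.03,"turn":0},{"x":0,"y":0,"z":0,"turn":0},{"x":0,"y":0,"z":0,"turn":0}]'

```text
time_s: 2.12
position: [0.4693, -0.1954, 0.199]
eef_rot: [[0.996, -0.095, -0.003], [-0.095, -0.996, 0.001], [-0.003, -0.001, -1.0]]
ft_force: [0.2, 0.4, 0.5]
finger_gap: 0.093
```

```bash
python3 go.py .478 -.181 .051 -4.9
```

```text
t 2.12 pos [ 0.4693 -0.1954  0.199 ] yaw -5.43 tilt [-0.0027  0.0013] F [0.2 0.4 0.5] gap 0.093 
 tool shift mm [  7.8 -15.  148. ] turn -0.53
```

Emit:
play_rows --targets '[{"x":0.004,"y":-0.0075,"z":0.025,"turn":-0.25},{"x":0.004,"y":-0.0075,"z":0.025,"turn":-0.25},{"x":0,"y":0,"z":0.025,"turn":0},{"x":0,"y":0,"z":0.015,"turn":0},{"x":0,"y":0,"z":0,"turn":0},{"x":0,"y":0,"z":0,"turn":0}]'

```text
time_s: 2.62
position: [0.4797, -0.1816, 0.1105]
eef_rot: [[0.996, -0.085, -0.0], [-0.085, -0.996, 0.0], [-0.0, -0.0, -1.0]]
ft_force: [-0.0, -0.2, -0.1]
finger_gap: 0.0929
```

```bash
python3 go.py .478 -.181 .051 -4.9
```

```text
t 2.62 pos [ 0.4797 -0.1816  0.1105] yaw -4.87 tilt [-0.0001  0.    ] F [-0.  -0.2 -0.1] gap 0.0929 
 tool shift mm [-1.7 -0.4 59.5] turn 0.03
```

Emit:
play_rows --targets '[{"x":-0.0015,"y":0,"z":0.02,"turn":0},{"x":0,"y":0,"z":0.02,"turn":0},{"x":0,"y":0,"z":0.0195,"turn":0},{"x":0,"y":0,"z":0,"turn":0},{"x":0,"y":0,"z":0,"turn":0}]'

```text
time_s: 3.03
position: [0.4786, -0.1813, 0.0514]
eef_rot: [[0.996, -0.084, 0.001], [-0.084, -0.996, -0.0], [0.001, 0.0, -1.0]]
ft_force: [-0.4, 0.0, 0.5]
finger_gap: 0.0928
```

```bash
python3 go.py .478 -.181 .051 -4.9;  python3 - <<'E'
from station import r,get_image
import cv2
g=get_image('side');cv2.imwrite('pics/s2.png',cv2.resize(g['pixels'][150:330,200:380,::-1],None,fx=3.3,fy=3.3))
E
```

```text
t 3.03 pos [ 0.4786 -0.1813  0.0514] yaw -4.82 tilt [ 0.0006 -0.0003] F [-0.4  0.   0.5] gap 0.0928 
 tool shift mm [-0.6 -0.2  0.4] turn 0.08
```

View pics/s2.png

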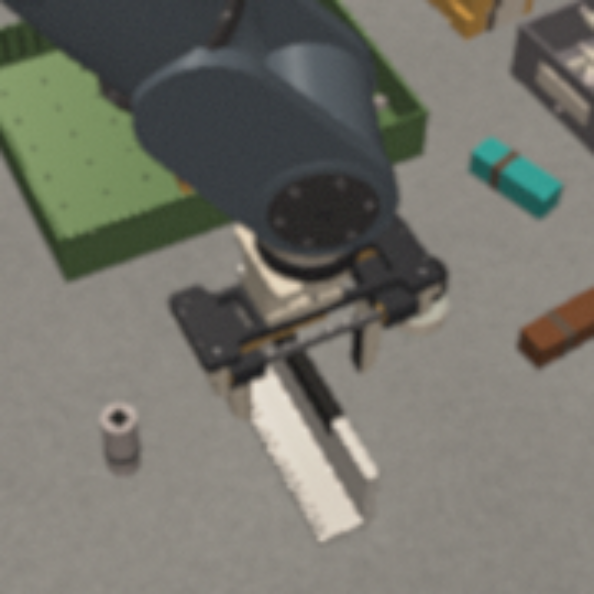

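The fingers straddle the black strip at about (320,380), with nothing else in the way. I'll close on it.

Emit:
play_rows --targets '[{"x":0,"y":0,"z":0,"turn":0},{"x":0,"y":0,"z":0,"turn":0},{"x":0,"y":0,"z":0,"turn":0},{"x":0,"y":0,"z":0,"turn":0},{"x":0,"y":0,"z":0,"turn":0},{"x":0,"y":0,"z":0,"turn":0},{"x":0,"y":0,"z":0,"turn":0},{"x":0,"y":0,"z":0,"turn":0},{"x":0,"y":0,"z":0,"turn":0},{"x":0,"y":0,"z":0,"turn":0}]' --jaw 255 --newtons 50

```text
time_s: 3.92
position: [0.4782, -0.1807, 0.0501]
eef_rot: [[0.997, -0.083, -0.0], [-0.083, -0.997, 0.0], [-0.0, -0.0, -1.0]]
ft_force: [-0.5, -0.1, 0.6]
finger_gap: 0.0309
```

Emit:
play_rows --targets '[{"x":0,"y":0,"z":0,"turn":0},{"x":0,"y":0,"z":0,"turn":0},{"x":0,"y":0,"z":0,"turn":0},{"x":0,"y":0,"z":0,"turn":0},{"x":0,"y":0,"z":0,"turn":0},{"x":0,"y":0,"z":0,"turn":0}]'

```text
time_s: 4.42
position: [0.4781, -0.1807, 0.0501]
eef_rot: [[0.997, -0.083, -0.0], [-0.083, -0.997, 0.0], [-0.0, -0.0, -1.0]]
ft_force: [0.8, 0.1, -1.0]
finger_gap: 0.0119
```

Gripped, with a gap of 11.9 mm on the 12 mm strip. Now I lift.

Emit:
play_rows --targets '[{"x":0,"y":0,"z":-0.01,"turn":0},{"x":0,"y":0,"z":-0.02,"turn":0},{"x":0,"y":0,"z":-0.02,"turn":0},{"x":0,"y":0,"z":-0.02,"turn":0},{"x":0,"y":0,"z":-0.02,"turn":0},{"x":0,"y":0,"z":0,"turn":0},{"x":0,"y":0,"z":0,"turn":0}]'

```text
time_s: 5.0
position: [0.4782, -0.1808, 0.1407]
eef_rot: [[0.997, -0.083, 0.001], [-0.083, -0.997, -0.001], [0.001, 0.001, -1.0]]
ft_force: [0.5, 0.5, -3.1]
finger_gap: 0.0117
```

```bash
python3 - <<'E'
import numpy as np
from go import go
a=-.0808;R=np.array([[np.cos(a),-np.sin(a)],[np.sin(a),np.cos(a)]])
for l in[(-.06,0),(.026,0)]:
    p=R@l+[.5275,.1599];print(l,p);go(*p,.14,-4.63)
from station import get_image
import cv2
for n in('side','top'):
    g=get_image(n);cv2.imwrite(f'pics/{n}3.png',cv2.resize(g['pixels'][100:330,200:410,::-1],None,fx=2.6,fy=2.6))
E
```

```text
(-0.06, 0) [0.46769575 0.16474273]
t 5.0 pos [ 0.4782 -0.1808  0.1407] yaw -4.77 tilt [ 0.0013 -0.0007] F [ 0.5  0.5 -3.1] gap 0.0117 
 tool shift mm [ -39.2 -343.4    0.4] turn -0.14
(0.026, 0) [0.55341517 0.15780149]
t 5.0 pos [ 0.4782 -0.1808  0.1407] yaw -4.77 tilt [ 0.0013 -0.0007] F [ 0.5  0.5 -3.1] gap 0.0117 
 tool shift mm [  46.8 -343.6    0.6] turn -0.14
```

View pics/side3.png

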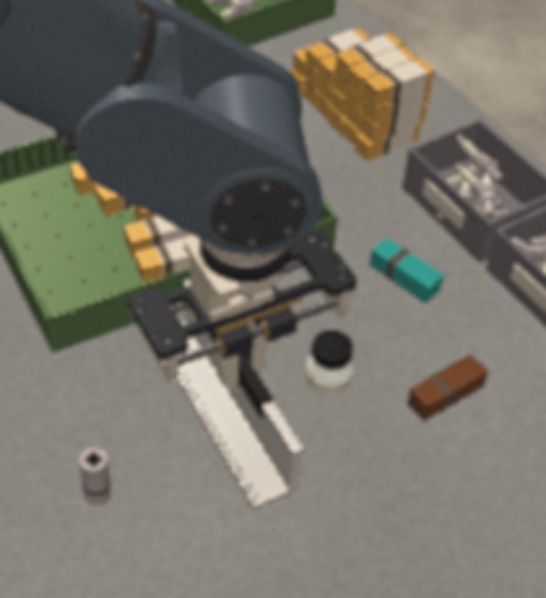

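View pics/top3.png

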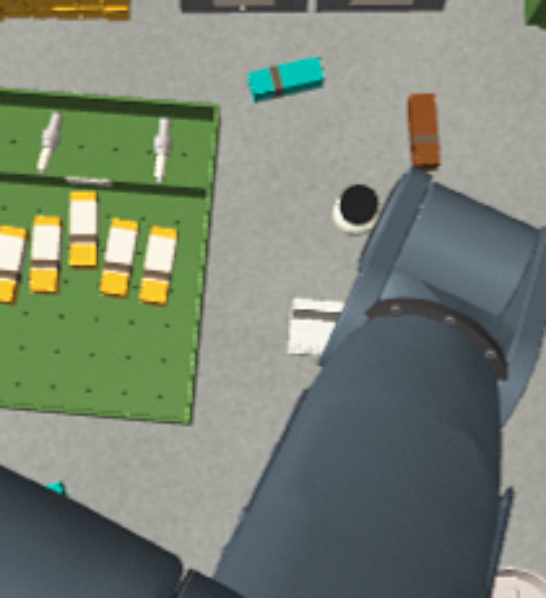

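Ruler is held level at about 90 mm underside, clear of the jar and socket. I carry it over the tray's empty near half.

Emit:
play_rows --targets '[{"x":-0.004,"y":-0.03,"z":0,"turn":0},{"x":-0.004,"y":-0.03,"z":0,"turn":0},{"x":-0.004,"y":-0.03,"z":0,"turn":0},{"x":-0.004,"y":-0.03,"z":0,"turn":0},{"x":-0.004,"y":-0.03,"z":0,"turn":0},{"x":-0.004,"y":-0.03,"z":0,"turn":0},{"x":-0.004,"y":-0.03,"z":0,"turn":0},{"x":-0.004,"y":-0.03,"z":0,"turn":0},{"x":-0.004,"y":-0.03,"z":0,"turn":0},{"x":-0.003,"y":-0.03,"z":0,"turn":0}]'

```text
time_s: 5.93
position: [0.4631, 0.1229, 0.1388]
eef_rot: [[0.997, -0.083, -0.002], [-0.083, -0.997, -0.0], [-0.002, 0.001, -1.0]]
ft_force: [0.9, 0.5, -1.5]
finger_gap: 0.0117
```

Emit:
play_rows --targets '[{"x":0,"y":-0.025,"z":0,"turn":0},{"x":0,"y":-0.018,"z":0,"turn":0},{"x":0,"y":0,"z":0,"turn":0},{"x":0,"y":0,"z":0,"turn":0}]'

```text
time_s: 6.27
position: [0.467, 0.1647, 0.1389]
eef_rot: [[0.997, -0.081, -0.002], [-0.081, -0.997, -0.001], [-0.002, 0.001, -1.0]]
ft_force: [0.2, -0.5, -2.1]
finger_gap: 0.0118
```

```bash
python3 - <<'E'
from go import go
go(.4677,.1647,.14,-4.63)
from station import get_image
import cv2
for n in('side','top'):
    g=get_image(n);cv2.imwrite(f'pics/{n}4.png',cv2.resize(g['pixels'][100:300,140:340,::-1],None,fx=3,fy=3))
E
```

```text
t 6.27 pos [0.467  0.1647 0.1389] yaw -4.67 tilt [-0.0022 -0.0007] F [ 0.2 -0.5 -2.1] gap 0.0118 
 tool shift mm [ 0.7 -0.1 -1.1] turn -0.04
```

View pics/side4.png

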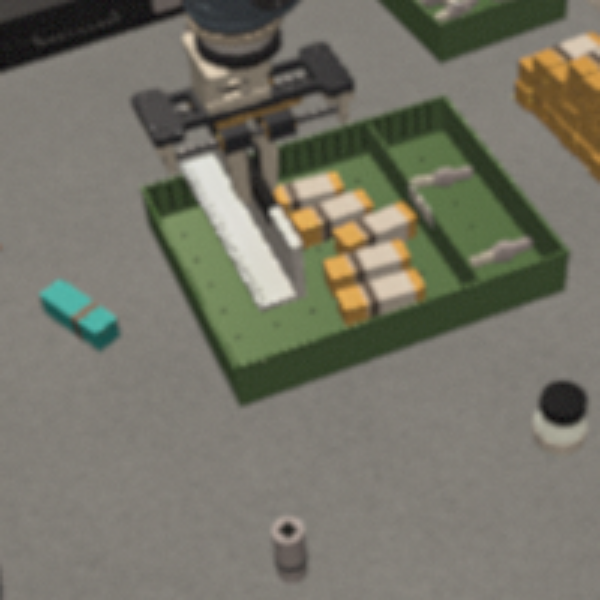

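View pics/top4.png

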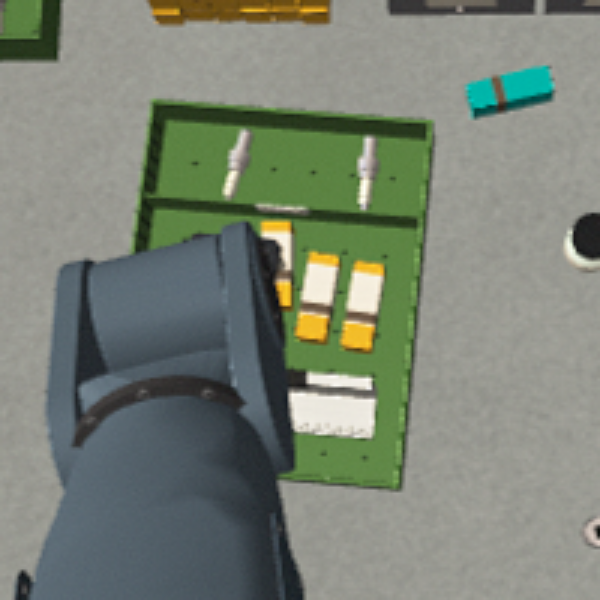

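```bash
python3 - <<'E'
from h import *
from station import get_image
g=get_image('top')
a=-.0808;R=np.array([[np.cos(a),-np.sin(a)],[np.sin(a),np.cos(a)]])
P=toworld(g,crop([(372,438)],3,(140,100)),.097)[:,:2]
print((P-[.5275,.1599])@R)
E
```

```text
[[-0.10336847 -0.11160715]]
```

Ruler end agrees within 2 mm (expected −0.102, −0.110). Lowering to about 2 mm above the tray floor (TCP z ≈ 0.060).

Emit:
play_rows --targets '[{"x":0,"y":0,"z":0.015,"turn":0},{"x":0,"y":0,"z":0.02,"turn":0},{"x":0,"y":0,"z":0.02,"turn":0},{"x":0,"y":0,"z":0.015,"turn":0},{"x":0,"y":0,"z":0.008,"turn":0},{"x":0,"y":0,"z":0,"turn":0},{"x":0,"y":0,"z":0,"turn":0}]'

```text
time_s: 7.0
position: [0.4679, 0.1639, 0.0624]
eef_rot: [[0.996, -0.084, -0.0], [-0.084, -0.996, -0.0], [-0.0, 0.0, -1.0]]
ft_force: [0.4, 0.6, -2.0]
finger_gap: 0.0116
```

```bash
python3 - <<'E'
from go import go
go(.5534,.1578,.0603,-4.63)
from station import get_image
import cv2
for n in('side',):
    g=get_image(n);cv2.imwrite(f'pics/{n}5.png',cv2.resize(g['pixels'][100:300,140:340,::-1],None,fx=3,fy=3))
E
```

```text
t 7.0 pos [0.4679 0.1639 0.0624] yaw -4.81 tilt [-0.0003 -0.0001] F [ 0.4  0.6 -2. ] gap 0.0116 
 tool shift mm [85.7 -1.1  2. ] turn -0.18
```

View pics/side5.png

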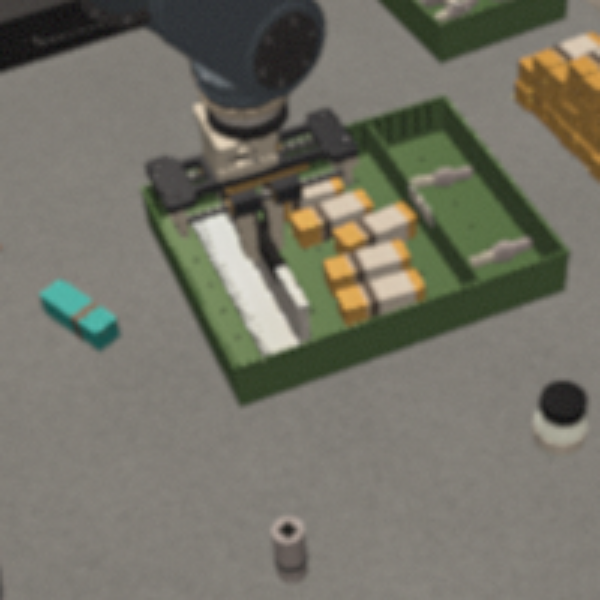

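The ruler sits inside the tray behind the row, about 4 mm off the floor. I push slowly.

Emit:
play_rows --targets '[{"x":0.004,"y":0,"z":0.0015,"turn":-0.15},{"x":0.005,"y":0,"z":0,"turn":0},{"x":0.005,"y":0,"z":0,"turn":0},{"x":0.005,"y":0,"z":0,"turn":0},{"x":0.004,"y":0,"z":0,"turn":0},{"x":0.004,"y":0,"z":0,"turn":0},{"x":0.004,"y":0,"z":0,"turn":0},{"x":0.004,"y":0,"z":0,"turn":0},{"x":0.004,"y":0,"z":0,"turn":0},{"x":0.004,"y":0,"z":0,"turn":0}]'

```text
time_s: 7.88
position: [0.5109, 0.1609, 0.0606]
eef_rot: [[0.997, -0.08, -0.0], [-0.08, -0.997, -0.0], [-0.0, 0.0, -1.0]]
ft_force: [-2.0, -0.7, -2.5]
finger_gap: 0.0121
```

Emit:
play_rows --targets '[{"x":0.004,"y":0,"z":0,"turn":0},{"x":0.004,"y":0,"z":0,"turn":0},{"x":0.004,"y":0,"z":0,"turn":0},{"x":0.004,"y":0,"z":0,"turn":0},{"x":0.004,"y":0,"z":0,"turn":0},{"x":0.004,"y":0,"z":0,"turn":0},{"x":0,"y":0,"z":0,"turn":0},{"x":0,"y":0,"z":0,"turn":0}]'

```text
time_s: 8.55
position: [0.5351, 0.1589, 0.0607]
eef_rot: [[0.997, -0.081, 0.001], [-0.081, -0.997, 0.0], [0.001, -0.0, -1.0]]
ft_force: [0.5, 0.9, -3.1]
finger_gap: 0.0115
```

```bash
python3 - <<'E'
from go import go
go(.5534,.1578,.0603,-4.63)
from station import get_image
import cv2
for n in('side','top'):
    g=get_image(n);cv2.imwrite(f'pics/{n}6.png',cv2.resize(g['pixels'][100:300,140:340,::-1],None,fx=3,fy=3))
E
```

```text
t 8.55 pos [0.5351 0.1589 0.0607] yaw -4.63 tilt [0.0009 0.0001] F [ 0.5  0.9 -3.1] gap 0.0115 
 tool shift mm [18.3 -0.4  0.4] turn 0.0
```

View pics/side6.png

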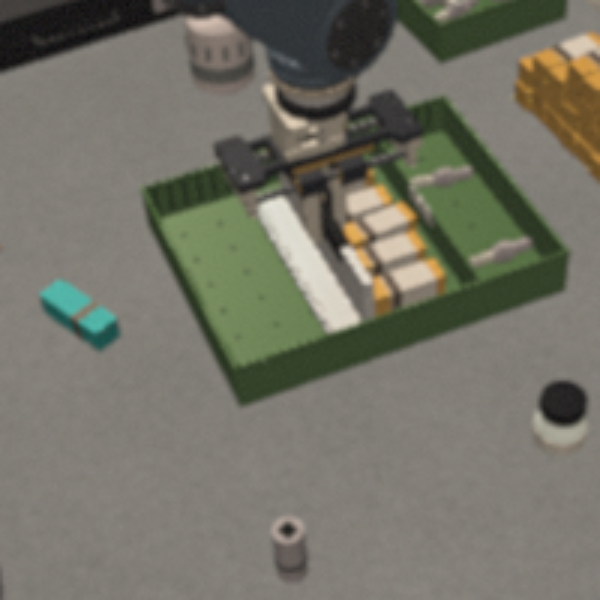

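View pics/top6.png

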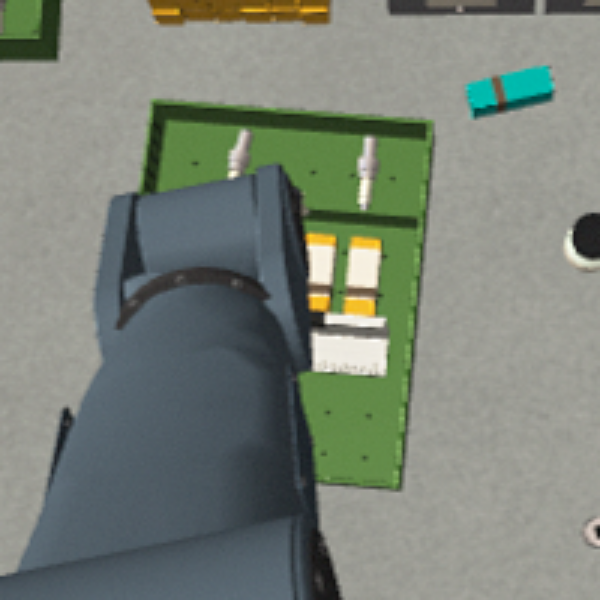

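The cartons move together with the blade, which is parallel to the divider, with about 18 mm left. Continuing slower and watching the force.

Emit:
play_rows --targets '[{"x":0.003,"y":0,"z":0,"turn":0},{"x":0.003,"y":0,"z":0,"turn":0},{"x":0.003,"y":0,"z":0,"turn":0},{"x":0.003,"y":0,"z":0,"turn":0},{"x":0.002,"y":0,"z":0,"turn":0},{"x":0.001,"y":0,"z":0,"turn":0},{"x":0,"y":0,"z":0,"turn":0},{"x":0,"y":0,"z":0,"turn":0}]'

```text
time_s: 9.32
position: [0.5498, 0.1577, 0.0606]
eef_rot: [[0.997, -0.081, 0.001], [-0.081, -0.997, 0.0], [0.001, -0.0, -1.0]]
ft_force: [-1.1, -0.1, -3.7]
finger_gap: 0.0118
```

Emit:
play_rows --targets '[{"x":0.001,"y":0,"z":0,"turn":0},{"x":0.001,"y":0,"z":0,"turn":0},{"x":0,"y":0,"z":0,"turn":0},{"x":0,"y":0,"z":0,"turn":0}]'

```text
time_s: 9.65
position: [0.5516, 0.1576, 0.0606]
eef_rot: [[0.997, -0.081, 0.0], [-0.081, -0.997, 0.0], [0.0, -0.0, -1.0]]
ft_force: [-0.7, 0.5, -2.8]
finger_gap: 0.0116
```

```bash
python3 - <<'E'
from go import go
go(.5534,.1578,.0603,-4.63)
from station import get_image
import cv2
for n in('side','top'):
    g=get_image(n);cv2.imwrite(f'pics/{n}7.png',cv2.resize(g['pixels'][100:300,140:340,::-1],None,fx=3,fy=3))
E
```

```text
t 9.65 pos [0.5516 0.1576 0.0606] yaw -4.62 tilt [0.0002 0.    ] F [-0.7  0.5 -2.8] gap 0.0116 
 tool shift mm [ 1.7 -0.4  0.3] turn 0.01
```

View pics/side7.png

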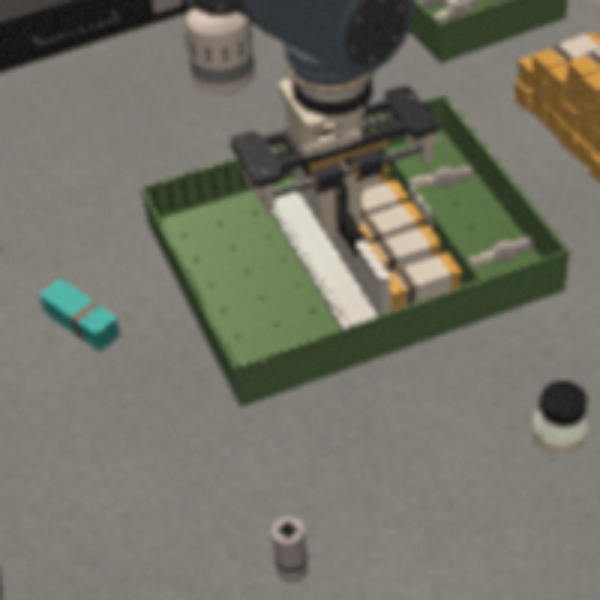

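View pics/top7.png

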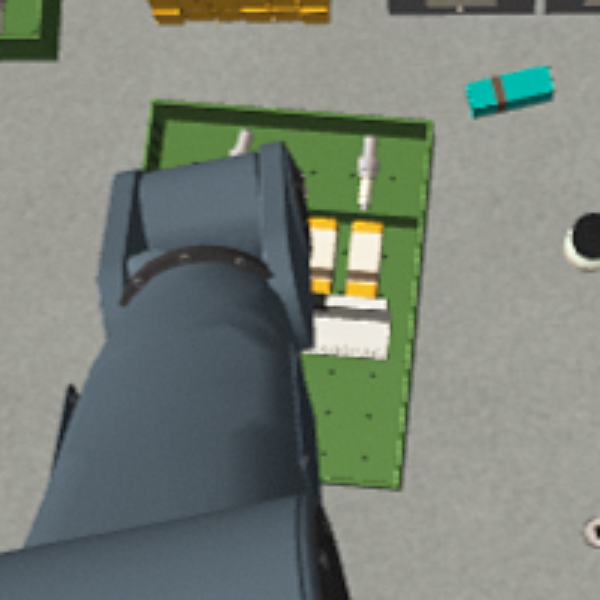

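Still free (force ≈ 1 N). I continue in millimetre steps until the divider is felt.

Emit:
play_rows --targets '[{"x":0.001,"y":0,"z":0,"turn":0},{"x":0,"y":0,"z":0,"turn":0},{"x":0.001,"y":0,"z":0,"turn":0},{"x":0,"y":0,"z":0,"turn":0}]'

```text
time_s: 10.08
position: [0.5537, 0.1574, 0.0606]
eef_rot: [[0.997, -0.081, 0.0], [-0.081, -0.997, 0.0], [0.0, -0.0, -1.0]]
ft_force: [-3.1, 0.2, -3.7]
finger_gap: 0.0117
```

Emit:
play_rows --targets '[{"x":0.001,"y":0,"z":0,"turn":0},{"x":0,"y":0,"z":0,"turn":0}]'

```text
time_s: 10.25
position: [0.5547, 0.1573, 0.0607]
eef_rot: [[0.997, -0.081, 0.0], [-0.081, -0.997, 0.0], [0.0, -0.0, -1.0]]
ft_force: [-1.8, -0.2, -2.8]
finger_gap: 0.0122
```

Emit:
play_rows --targets '[{"x":0.001,"y":0,"z":0,"turn":0},{"x":0,"y":0,"z":0,"turn":0}]'

```text
time_s: 10.42
position: [0.5555, 0.1573, 0.0606]
eef_rot: [[0.997, -0.081, -0.0], [-0.081, -0.997, 0.0], [-0.0, -0.0, -1.0]]
ft_force: [-2.7, 1.0, -2.1]
finger_gap: 0.0116
```

Emit:
play_rows --targets '[{"x":0.001,"y":0,"z":0,"turn":0},{"x":0,"y":0,"z":0,"turn":0}]'

```text
time_s: 10.58
position: [0.5557, 0.1573, 0.0605]
eef_rot: [[0.997, -0.08, -0.002], [-0.08, -0.997, -0.0], [-0.002, 0.0, -1.0]]
ft_force: [-6.3, 0.4, 1.5]
finger_gap: 0.0118
```

Emit:
play_rows --targets '[{"x":0.001,"y":0,"z":0,"turn":0},{"x":0,"y":0,"z":0,"turn":0}]'

```text
time_s: 10.75
position: [0.5559, 0.1572, 0.0604]
eef_rot: [[0.997, -0.081, -0.004], [-0.081, -0.997, -0.0], [-0.004, 0.001, -1.0]]
ft_force: [-10.2, 1.3, 2.8]
finger_gap: 0.0116
```

```bash
python3 - <<'E'
from go import go
go(.5534,.1578,.0603,-4.63)
from station import get_image
import cv2
for n in('side','top'):
    g=get_image(n);cv2.imwrite(f'pics/{n}8.png',cv2.resize(g['pixels'][140:220,220:320,::-1],None,fx=6,fy=6,interpolation=2))
E
```

```text
t 10.75 pos [0.5559 0.1572 0.0604] yaw -4.62 tilt [-0.0041 -0.0002] F [-10.2   1.3   2.8] gap 0.0116 
 tool shift mm [-2.6 -0.4  0.1] turn 0.01
```

View pics/side8.png

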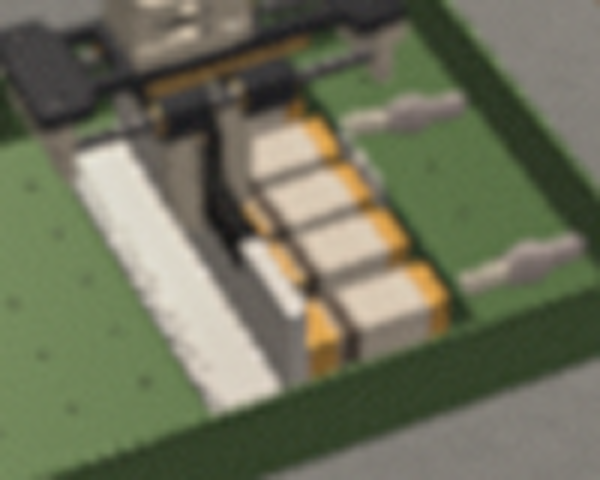

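View pics/top8.png

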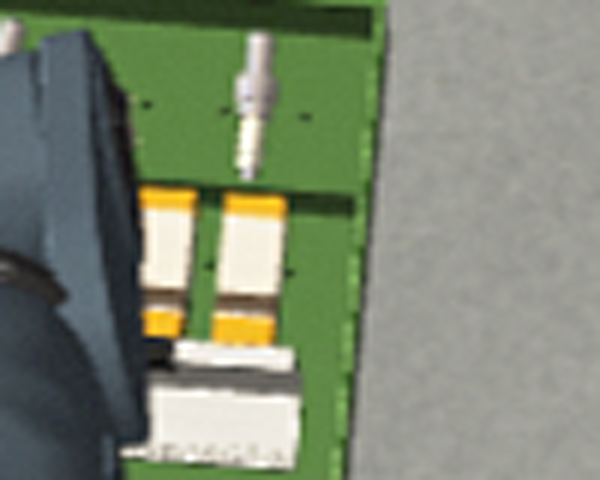

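Contact: the position has stopped and the force has risen to 10 N. A firmer press squares them up.

Emit:
play_rows --targets '[{"x":0.001,"y":0,"z":0,"turn":0},{"x":0.001,"y":0,"z":0,"turn":0},{"x":0,"y":0,"z":0,"turn":0},{"x":0,"y":0,"z":0,"turn":0}]'

```text
time_s: 11.18
position: [0.5563, 0.1571, 0.06]
eef_rot: [[0.997, -0.08, -0.008], [-0.08, -0.997, -0.0], [-0.008, 0.001, -1.0]]
ft_force: [-17.3, 2.5, 6.8]
finger_gap: 0.0115
```

Emit:
play_rows --targets '[{"x":-0.002,"y":0,"z":0,"turn":0},{"x":-0.002,"y":0,"z":0,"turn":0},{"x":-0.003,"y":0,"z":0,"turn":0},{"x":-0.006,"y":0,"z":0,"turn":0},{"x":-0.012,"y":0,"z":0,"turn":0},{"x":-0.015,"y":0,"z":0,"turn":0},{"x":-0.02,"y":0,"z":0,"turn":0},{"x":-0.02,"y":0,"z":0,"turn":0},{"x":0,"y":0,"z":0,"turn":0},{"x":0,"y":0,"z":0,"turn":0}]'

```text
time_s: 12.02
position: [0.4796, 0.1635, 0.061]
eef_rot: [[0.997, -0.08, 0.001], [-0.08, -0.997, 0.0], [0.001, -0.0, -1.0]]
ft_force: [0.7, -0.0, -2.9]
finger_gap: 0.0118
```

```bash
python3 - <<'E'
from go import go
go(.4677,.1647,.0603,-4.63)
from station import get_image
import cv2
for n in('side','top'):
    g=get_image(n);cv2.imwrite(f'pics/{n}9.png',cv2.resize(g['pixels'][140:220,200:310,::-1],None,fx=6,fy=6,interpolation=2))
E
```

```text
t 12.02 pos [0.4796 0.1635 0.061 ] yaw -4.59 tilt [0.001  0.0002] F [ 0.7 -0.  -2.9] gap 0.0118 
 tool shift mm [-12.   -0.2   0.7] turn 0.04
```

View pics/side9.png

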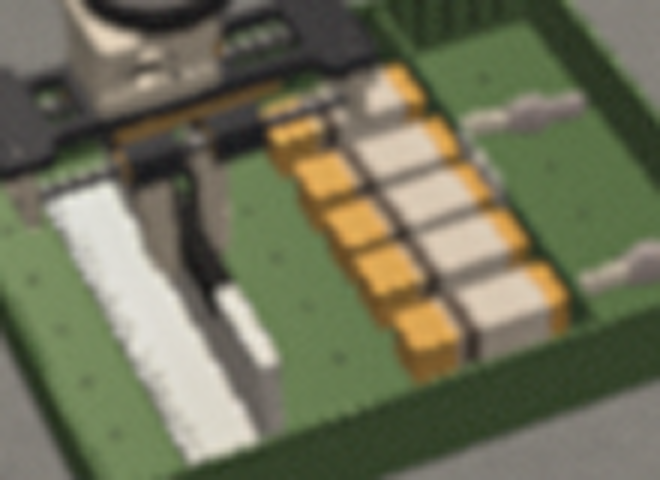

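View pics/top9.png

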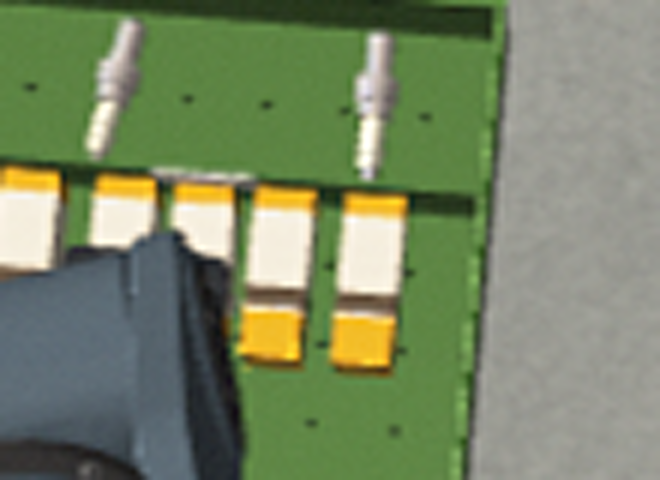

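The row is straight, with all five near ends in line and the far ends at the divider. Now I lift the ruler out and carry it back.

Emit:
play_rows --targets '[{"x":0,"y":0,"z":-0.01,"turn":0},{"x":0,"y":0,"z":-0.02,"turn":0},{"x":0,"y":0,"z":-0.02,"turn":0},{"x":0,"y":0,"z":-0.02,"turn":0},{"x":0,"y":0,"z":-0.01,"turn":0},{"x":0,"y":0,"z":0,"turn":0},{"x":0,"y":0,"z":0,"turn":0}]'

```text
time_s: 12.7
position: [0.48, 0.1633, 0.1407]
eef_rot: [[0.997, -0.081, 0.001], [-0.081, -0.997, 0.0], [0.001, -0.0, -1.0]]
ft_force: [-0.8, 0.2, -2.6]
finger_gap: 0.0116
```

Emit:
play_rows --targets '[{"x":0.002,"y":0.02,"z":0,"turn":0},{"x":0.003,"y":0.03,"z":0,"turn":0},{"x":0.003,"y":0.03,"z":0,"turn":0},{"x":0.003,"y":0.03,"z":0,"turn":0},{"x":0.003,"y":0.03,"z":0,"turn":0},{"x":0.003,"y":0.03,"z":0,"turn":0},{"x":0.003,"y":0.03,"z":0,"turn":0},{"x":0.003,"y":0.03,"z":0,"turn":0},{"x":0.002,"y":0.03,"z":0,"turn":0},{"x":0.002,"y":0.03,"z":0,"turn":0}]'

```text
time_s: 13.53
position: [0.4825, -0.1292, 0.1393]
eef_rot: [[0.997, -0.081, -0.002], [-0.081, -0.997, 0.001], [-0.002, -0.001, -1.0]]
ft_force: [0.1, -0.2, -2.4]
finger_gap: 0.0116
```

Emit:
play_rows --targets '[{"x":0,"y":0.03,"z":0,"turn":0},{"x":0,"y":0.023,"z":0,"turn":0},{"x":0,"y":0,"z":0,"turn":0},{"x":0,"y":0,"z":0,"turn":0},{"x":0,"y":0,"z":0,"turn":0}]'

```text
time_s: 13.95
position: [0.4786, -0.1801, 0.1396]
eef_rot: [[0.997, -0.081, -0.002], [-0.081, -0.997, 0.001], [-0.002, -0.001, -1.0]]
ft_force: [0.1, 0.3, -3.1]
finger_gap: 0.0117
```

```bash
python3 - <<'E'
from go import go
go(.478,-.181,.0501,-4.9)
from station import get_image
import cv2
from h import *
g=get_image('top');i=g['pixels'][:,:,::-1];cv2.imwrite('pics/top10.png',cv2.resize(i[125:275,165:295],None,fx=4,fy=4,interpolation=cv2.INTER_CUBIC)[:600])
g=get_image('side');cv2.imwrite('pics/side10.png',cv2.resize(g['pixels'][100:330,200:410,::-1],None,fx=2.6,fy=2.6))
E
```

```text
t 13.95 pos [ 0.4786 -0.1801  0.1396] yaw -4.64 tilt [-0.0017  0.001 ] F [ 0.1  0.3 -3.1] gap 0.0117 
 tool shift mm [-0.3  1.  89.5] turn 0.26
```

View pics/side10.png

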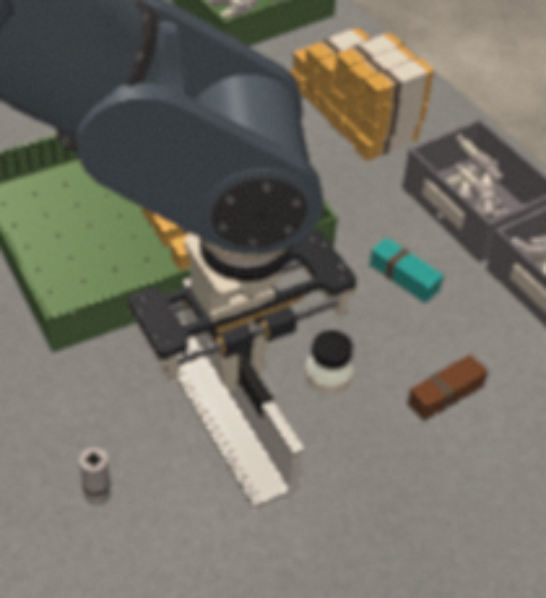

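View pics/top10.png

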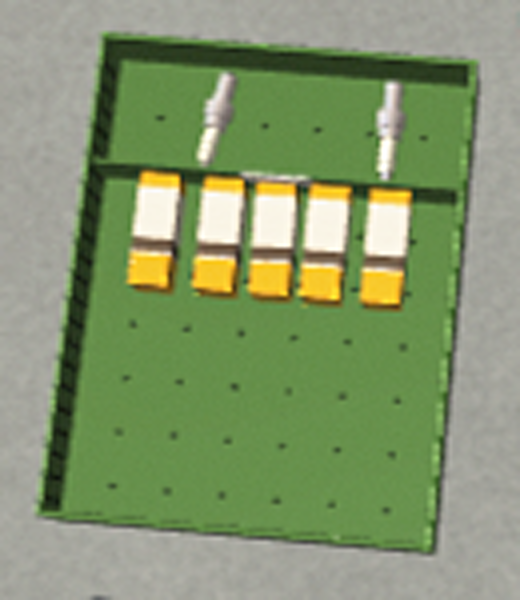

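The whole row stands at the divider in the top picture, with far ends on a line from (160,172) to (390,188). The ruler is over its old place. I'll measure the row before setting down.

```bash
python3 - <<'E'
from h import *
from station import get_image
np.set_printoptions(precision=4,suppress=True)
g=get_image('top')
a=-.0808;R=np.array([[np.cos(a),-np.sin(a)],[np.sin(a),np.cos(a)]])
for c in [[(370,188),(411,191),(400,307),(360,303)],[(310,184),(351,187),(341,303),(300,300)],[(254,181),(296,183),(290,299),(248,296)],[(204,177),(245,180),(235,295),(193,291)],[(140,171),(182,174),(170,290),(128,286)]]:
    P=(toworld(g,crop(c,4,(165,125)),.036)[:,:2]-[.5275,.1599])@R
    q,e=fit(P,[(.042,.014),(.042,-.014),(-.042,-.014),(-.042,.014)],[0,0,0]);print(q,abs(e).max())
E
```

```text
[ 0.0725 -0.0822  0.0066] 0.0014231314463682594
[ 0.0718 -0.0387  0.0179] 0.0014762775065896155
[0.0715 0.0003 0.0545] 0.001725766572957612
[0.0714 0.039  0.0224] 0.0015182666155259712
[0.0718 0.0863 0.0183] 0.0018522295246906316
```

Emit:
play_rows --targets '[{"x":0,"y":0,"z":0.02,"turn":0},{"x":0,"y":0,"z":0.02,"turn":0},{"x":0,"y":0,"z":0.02,"turn":0},{"x":0,"y":0,"z":0.015,"turn":0},{"x":0,"y":0,"z":0.006,"turn":0},{"x":0,"y":0,"z":0.003,"turn":0},{"x":0,"y":0,"z":0,"turn":0},{"x":0,"y":0,"z":0,"turn":0}]'

```text
time_s: 14.77
position: [0.4795, -0.1807, 0.0574]
eef_rot: [[0.997, -0.08, 0.001], [-0.08, -0.997, -0.0], [0.001, 0.0, -1.0]]
ft_force: [0.6, 0.2, -2.2]
finger_gap: 0.0118
```

Centres are at x = 0.071–0.073 and the angles are ≤ 0.055 rad, all within the limits. I lower the last 7 mm.

Emit:
play_rows --targets '[{"x":0,"y":0,"z":0.004,"turn":0},{"x":0,"y":0,"z":0.002,"turn":0},{"x":0,"y":0,"z":0.001,"turn":0},{"x":0,"y":0,"z":0,"turn":0},{"x":0,"y":0,"z":0,"turn":0}]'

```text
time_s: 15.18
position: [0.4793, -0.1807, 0.05]
eef_rot: [[0.997, -0.081, 0.001], [-0.081, -0.997, -0.0], [0.001, 0.0, -1.0]]
ft_force: [-0.5, 1.2, 1.9]
finger_gap: 0.012
```

The force changed from −2.5 N to +1.9 N, so the ruler is on the bench. Releasing.

Emit:
play_rows --targets '[{"x":0,"y":0,"z":0,"turn":0},{"x":0,"y":0,"z":0,"turn":0},{"x":0,"y":0,"z":0,"turn":0},{"x":0,"y":0,"z":0,"turn":0},{"x":0,"y":0,"z":0,"turn":0},{"x":0,"y":0,"z":0,"turn":0},{"x":0,"y":0,"z":0,"turn":0},{"x":0,"y":0,"z":0,"turn":0},{"x":0,"y":0,"z":0,"turn":0},{"x":0,"y":0,"z":0,"turn":0}]' --jaw 0

```text
time_s: 16.02
position: [0.479, -0.1807, 0.0496]
eef_rot: [[0.997, -0.081, -0.0], [-0.081, -0.997, 0.0], [-0.0, -0.0, -1.0]]
ft_force: [0.4, 0.5, 0.3]
finger_gap: 0.074
```

Emit:
play_rows --targets '[{"x":0,"y":0,"z":-0.01,"turn":0},{"x":0,"y":0,"z":-0.02,"turn":0},{"x":0,"y":0,"z":-0.03,"turn":0},{"x":0,"y":0,"z":-0.03,"turn":0},{"x":0,"y":0,"z":-0.03,"turn":0},{"x":0,"y":0,"z":-0.03,"turn":0},{"x":-0.02,"y":0.02,"z":0,"turn":0},{"x":-0.02,"y":0.03,"z":0,"turn":0},{"x":-0.02,"y":0.03,"z":0,"turn":0},{"x":-0.02,"y":0.03,"z":0,"turn":0}]'

```text
time_s: 16.85
position: [0.3894, -0.2847, 0.2007]
eef_rot: [[0.997, -0.08, 0.001], [-0.08, -0.997, -0.001], [0.001, 0.001, -1.0]]
ft_force: [-0.1, -1.2, -0.9]
finger_gap: 0.0933
```

Emit:
play_rows --targets '[{"x":-0.02,"y":0.03,"z":0,"turn":0},{"x":-0.02,"y":0.03,"z":0,"turn":0},{"x":-0.02,"y":0.03,"z":0,"turn":0},{"x":-0.02,"y":0.03,"z":0,"turn":0},{"x":0,"y":0.03,"z":0,"turn":0},{"x":0,"y":0,"z":0,"turn":0},{"x":0,"y":0,"z":0,"turn":0},{"x":0,"y":0,"z":0,"turn":0}]'

```text
time_s: 17.52
position: [0.2986, -0.4263, 0.1999]
eef_rot: [[0.997, -0.081, -0.0], [-0.081, -0.997, 0.0], [-0.0, -0.0, -1.0]]
ft_force: [0.6, 0.2, 0.8]
finger_gap: 0.0929
```

```bash
python3 - <<'E'
from go import go
go(.478,-.181,.0501,-4.9)
from station import get_image
import cv2
for n in('side','top'):
    g=get_image(n);cv2.imwrite(f'pics/{n}11.png',g['pixels'][:,:,::-1])
E
```

```text
t 17.52 pos [ 0.2986 -0.4263  0.1999] yaw -4.63 tilt [-0.0001  0.0004] F [0.6 0.2 0.8] gap 0.0929 
 tool shift mm [ 159.1 -259.   149.9] turn 0.27
```

View pics/side11.png

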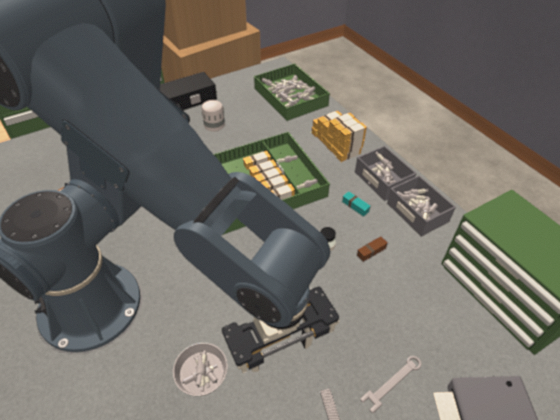

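View pics/top11.png

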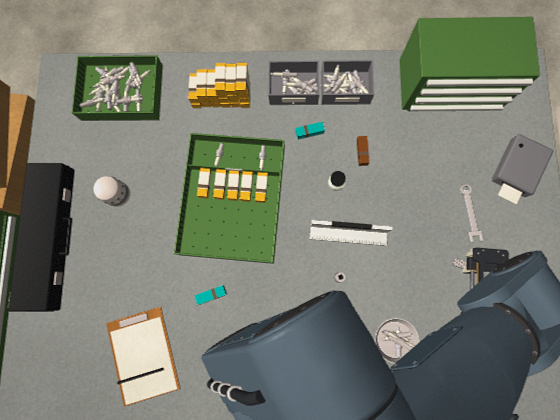

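The ruler stands upright at (350,230), its old place. The row is straight at the divider (203–262, 170–200). The jar, socket, filter, spanner, gauge and plugs all look unmoved. The gripper is free, so I'm handing in.

```bash
python3 -c "
from station import r
print(r.close_job())"
```

```text
the job is handed in; nothing more can be done
None
```

I picked up the ruler by its grip strip and pushed all five cartons against the divider with its front face. I then stood it back on the bench in its original place and handed the job in at about 17.6 s.

- **Cartons:** The final press was about 17 N. Measured from the top camera afterwards, their centres were at x = 0.071–0.073 m in the tray frame (allowed 0.067–0.080). Their angles were 0.007–0.055 rad (limit 0.09), and carton2 was the most turned.
- **Ruler:** It is upright on the bench, outside the tray. The force reading showed it touch down before I released it.
- **Other things:** The last pictures showed everything else where it was at the start; I judged this by eye and did not measure it. The gripper was open and clear of everything.
- **Disagreements:** The cartons stopped about 3 mm further on than my image measurements predicted, roughly what the 2 mm camera calibration error explains. No check failed.

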